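Screw the cap onto the clamped flux jar

ROBOT

A 6-joint arm with a two-finger parallel gripper is mounted at the origin on a cart in front of the work surface, level with it; the furniture and walls round the work are solid. World frame = base frame: x ahead of the robot, y to its left, z up, the work surface at z = 0. Lengths are in mm, angles in rad, forces in N, time in s.
With the tool pointing down it reaches from about 350 to 925 mm from the base axis. Payload 6.4 kg.
Tool frame: the origin (TCP) lies between the finger pads; the fingertips stand 19 mm ahead of it and the grasp point (between the pads) is the TCP (bot.nose_length is the z of the fingertips in the tool frame, in mm); z points along the fingers, y is the direction in which the jaws open and shut (so a half turn about z gives the same grasp; the last joint's range is limited). The gripper opens to 94 mm and grips with 3 to 60 N. Pads are 16 mm wide; open, the fingers measure 119 mm over their backs; the gripper's body (75 mm by 177 mm) begins 78 mm behind the grasp point.
Start: joints at [1.004, 0.245, 1.558, -0, 1.339, -0.174], TCP at [248.803, 600.509, 224.455] pointing down, gripper open.
Joint ranges: [-3.13, 3.13], [-1.02, 2.26], [0.13, 2.54], [-0.95, 4.09], [0.21, 2.88], [-2.74, 2.74]. Speed limits (rad/s): [2.57, 2.57, 3.14, 3.14, 3.14, 3.14].

INTERFACE

Orientations are given as a rotation vector (axis times angle).
In Python, from workcell import bot, planner, eyes, outline_of gives the robot as it stands. Calls block until the motion is done:
- bot.move_to(position, orientation): joint-space move of the TCP to a pose.
- bot.servo_line(position, orientation=None, max_speed=150): straight line of the TCP; orientation=None keeps the orientation; max_speed is the mean speed in mm/s.
- bot.goto_joints(angles): joint-space move.
- bot.release() and bot.clamp(f_grip=None): open the fingers fully, or close them until they stop; f_grip is the grip in N (None keeps the last).
- bot.sleep(seconds).
- planner.ik(position, orientation): joint angles nearest the present ones, or None.
- bot.get_obs(): the state.
- eyes.capture(name): name is "side" or "top"; returns the picture (384x512x3 uint8, red, green, blue); there is no depth.
- eyes.camera_info(name): a dict with "fx", "fy", "cx", "cy" (pixels), "cam_to_world" (4x4, takes a point from camera to world coordinates). Camera axes: x right, y up, looking along -z (the intrinsics and any distortion apply to the point x, -y, -z); pixel columns grow to the right and rows downward; lengths in mm; the calibration is good to about 2 mm. A picture is of the moment at which its call begins. camera_info takes no time and is no camera call.
A pose or a line that the arm cannot do raises bot.MotionError and nothing moves.
- bot.sign_off(): hands the job in, once; it reports no verdict.
Trained networks look in the newest picture that a camera, given by its name, has taken for a name from the list of things; names that differ only in an ending like _2 or _b are one class to them, and where a whole thing is asked for, a point or a joint stands for the part that bears it (a point fixed in the world has none). Each returns a list of dicts, best first, with "p" (0 to 1); they miss things now and then, are a little off and sometimes report something else, mostly with a low value. They report only what shows in the picture. A call takes as long as a camera call.
- outline_of(name, camera): "pixels" (384x512 bool, what is visible of it) and "bbox" ([left, top, right, bottom] in pixels, round what is visible of it).
The state is a dict: "time_s": time; "joints": joint angles; "joint_velocities": joint speeds; "joint_efforts": joint torques, N m; "position": TCP position; "tcp_rot": TCP orientation; "wrist_force": force on the tool from outside, world axes, zero at the start; "wrist_torque": the same for the moment, N m; "finger_gap": finger opening in mm.
Only numpy, scipy, OpenCV 4.12 (cv2) and the standard library are available. Lean on these libraries where they do the work, as an engineer would, in place of code of your own. Each camera call takes 0.05 s, during which the arm holds its last target.

TASK

Put the black screw cap on the open white jar that stands clamped in its holder, and close it without cross-threading: resting lightly on the thread, turn the cap backward (counter-clockwise from above) until it drops into the start of the thread, then screw it forward (clockwise) until it stops, fully home and level. Never force the thread, leave the other things alone, and let go of the cap.

Things in the scene. Friction and masses are not known exactly. Their poses are not given: they have to be found in the camera images.
- cap: Round black screw cap, finely ribbed side, 60 mm in diameter, 25 mm high, about 60 g, standing on the bench open side down, hollow up to 21.5 mm. Origin: centre of its underside; z up. Inside the rim, 1 to 4 mm above the underside, are four lugs 6 mm wide a quarter turn apart, inner radius 21.5 mm; their angle is not marked outside.
- jar_holder: Wooden board 100 x 100 x 12 mm fixed to the bench; an aluminium clamp ring on it, 80 mm across, holds a white jar, 66 mm in diameter, upright, so firmly that it cannot turn. Origin: centre of the board's underside, on the jar's axis, on the bench; z up. Heights of the cap's underside above it: 71 to 75 mm riding on the thread, 67 mm dropped into a start, about 64 mm fully home.
- neck_top (a point): Centre of the jar's open mouth, 82 mm above the bench, on the neck's axis; axes as the holder's. The neck is 40.6 mm in diameter, 49 mm over its thread, chamfered at the top; the jar's wider shoulder ends 56 mm above the bench.
- thread (a point): Point on the neck's axis 64 mm above the bench, amid the thread: right-handed, four starts a quarter turn apart, at an unknown angle (the jar is clamped at any angle). Each rib climbs counter-clockwise 60 degrees at a 10 degree slope to a gap about 3 mm wider than a lug, then an upright stop 3 mm wide (cap's underside 76.5 mm high if set on it).
- thread_end (a point): Point on the neck's axis 64 mm above the bench: centre of the cap's underside when fully home, 58 to 68 degrees clockwise from the drop, at hard stops (a torque of 0.5 N m is ample there). The drop comes within 62 degrees of backward turning (90 if the cap was set on the stops); then stops block going on backward. Turned forward from on the ribs, the cap jams on the stops.
- wood_spool: Turned wooden spool, 38 mm across, 60 mm high, standing loose to the right of the jar; bystander. Origin: centre of its underside.
- dark_bar: Loose dark wooden bar 18 x 85 x 26 mm behind the jar; bystander. Origin: centre of its underside.
- findings_tin: Loose round tin of findings, 66 mm across, 37 mm high, behind the cap; bystander. Origin: centre of its underside.
- pumice: Loose lump of pumice 29 x 30 x 27 mm to the left of the cap; bystander. Origin: centre of its underside.

How it is judged (in metres and radians):
On the way, in this order (a step that is already met when the one before it is completed fails the run):
1. the cap is set over the neck, upright and centred (horizontal distance between cap and neck_top below 0.005 m and z of cap in the frame of jar_holder below 0.083 m and angle between cap's own z axis and vertical below 0.12 rad), for 0.02 s.
2. the cap has dropped into the thread start, level (horizontal distance between cap and neck_top below 0.003 m and z of cap in the frame of jar_holder below 0.0685 m and angle between cap's own z axis and vertical below 0.06 rad), for 0.1 s.
At the end, for the whole second after the job is handed in: The cap is screwed home on the jar: its underside at most 65.2 mm above the holder's origin (about 64 mm is fully home), within 3 mm of the neck's axis, level within 0.06 rad, at rest and released (horizontal distance between cap and neck_top below 0.003 m and z of cap in the frame of jar_holder below 0.0652 m and angle between cap's own z axis and vertical below 0.06 rad and linear speed of cap below 0.01 m/s); the robot touches nothing.
It fails at once if the thread is forced: more than 80 N between cap and jar or holder (contact force between cap and jar_holder above 80 N).
It fails at once if the spool is shifted by more than 20 mm (distance of wood_spool from where it was at the start of the episode above 0.02 m).
It fails at once if the dark bar is shifted by more than 20 mm (distance of dark_bar from where it was at the start of the episode above 0.02 m).
It fails at once if the findings tin is shifted by more than 20 mm (distance of findings_tin from where it was at the start of the episode above 0.02 m).
It fails at once if the pumice is shifted by more than 20 mm (distance of pumice from where it was at the start of the episode above 0.02 m).
It also fails if it takes over 72 s, if anything falls off the work surface, if the arm or the gripper's body presses on something with over 40 N, if the wrist force passes 120 N, or if a joint passes its speed limit or range.

## Working session

There is one attempt and no reset: what is moved stays moved. The work goes in short steps, each a Python script; the robot and the scene stay as the last script left them, time stands still between calls to the robot, and variables do not carry over. Pictures are saved under pics/ and viewed, and the job is handed in when it is done.

```bash
ls; mkdir -p pics; python3 - <<'E'
from workcell import bot, planner, eyes, outline_of
import cv2,numpy as np
for c in ["side","top"]:
    im=eyes.capture(c); cv2.imwrite(f"pics/{c}0.png",im[:,:,::-1])
    i=eyes.camera_info(c); print(c,{k:(np.round(v,3).tolist() if k!='x' else v) for k,v in i.items()})
    for n in ["cap","jar_holder","wood_spool","dark_bar","findings_tin","pumice"]:
        for d in outline_of(n,c)[:2]: 
            m=d["pixels"]; ys,xs=np.nonzero(m); print(c,n,round(d["p"],2),np.round(d["bbox"],1),xs.mean().round(1),ys.mean().round(1))
print(bot.get_obs())
E
```

```text
pics
side {'fx': 378.917, 'fy': 378.917, 'cx': 251.753, 'cy': 195.956, 'cam_to_world': [[-0.946, 0.146, -0.29, 357.079], [-0.324, -0.46, 0.827, 829.122], [-0.013, 0.876, 0.482, 514.98], [0.0, 0.0, 0.0, 1.0]]}
side cap 0.92 [272.2 230.4 299.8 253.4] 285.6 242.4
side jar_holder 0.95 [259.3 165.7 310.8 206.2] 286.6 187.2
side wood_spool 0.45 [271.9 151.1 280.3 171.4] 275.7 161.0
side dark_bar 0.77 [218.1 196.9 235.2 220.9] 224.7 206.1
side findings_tin 0.58 [176.3 240.7 202.1 265.8] 190.4 253.8
side findings_tin 0.37 [266.3 163.9 308.5 205.7] 286.7 187.1
side pumice 0.73 [255.9 291.5 272.6 313.4] 263.8 301.7
top {'fx': 459.812, 'fy': 459.812, 'cx': 255.637, 'cy': 182.023, 'cam_to_world': [[-0.011, 0.988, -0.155, 417.775], [-1.0, -0.008, 0.021, 83.861], [0.019, 0.155, 0.988, 1376.164], [0.0, 0.0, 0.0, 1.0]]}
top cap 0.77 [212.4 213.9 233.8 233.2] 222.9 221.5
top jar_holder 0.92 [283.7 184.8 321.8 219.6] 302.9 201.0
top wood_spool 0.73 [342.4 167.7 359.7 185.4] 350.3 175.4
top dark_bar 0.75 [246.8 153.6 271.2 163.3] 259.5 157.9
top dark_bar 0.72 [215.6 212.7 232.9 234. ] 223.2 221.1
top pumice 0.42 [156.8 219.8 164.6 231.9] 158.6 225.1
{'time_s': 0.7, 'joints': array([ 1.00390476e+00,  2.45091003e-01,  1.55780031e+00, -7.00254997e-08,
        1.33871185e+00, -1.74081948e-01]), 'joint_velocities': array([-1.25502949e-03,  8.91579726e-05, -3.18471586e-04,  6.08362506e-05,
        1.71881177e-03,  3.55640833e-04]), 'joint_efforts': array([-4.92156705e-04, -4.15713215e+01, -3.14817095e+01,  6.85659377e-02,
        2.88464664e-02, -5.38034385e-06]), 'position': array([248.79867098, 600.50776942, 224.46084732]), 'tcp_rot': array([-6.13063863e-01, -3.08119029e+00,  1.54284293e-05]), 'wrist_force': array([ 0.14059415, -0.33461162,  0.384767  ]), 'wrist_torque': array([-0.0213253 , -0.03647881,  0.00418447]), 'finger_gap': 94.26884985566272}
```

View pics/side0.png

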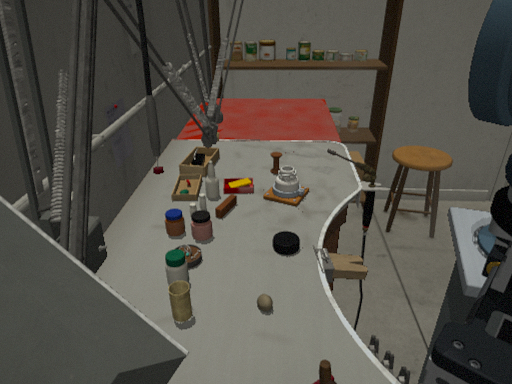

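View pics/top0.png

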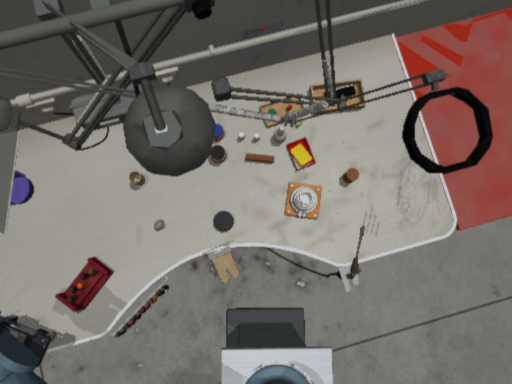

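```bash
cat > h.py <<'E'
import numpy as np,cv2
from workcell import bot, planner, eyes, outline_of
def proj(c,P):
    i=eyes.camera_info(c); T=np.array(i["cam_to_world"]); p=(np.asarray(P,float)-T[:3,3])@T[:3,:3]
    return np.stack([i["fx"]*p[:,0]/-p[:,2]+i["cx"], i["fy"]*-p[:,1]/-p[:,2]+i["cy"]],1)
def ray(c,uv,z):
    i=eyes.camera_info(c); T=np.array(i["cam_to_world"])
    d=T[:3,:3]@np.array([(uv[0]-i["cx"])/i["fx"],-(uv[1]-i["cy"])/i["fy"],-1]); o=T[:3,3]
    return o+d*(z-o[2])/d[2]
E
python3 - <<'E'
from h import *
S=cv2.imread("pics/side0.png");T=cv2.imread("pics/top0.png")
def crop(im,x,y,w,h,k): return cv2.resize(im[y:y+h,x:x+w],None,fx=k,fy=k,interpolation=cv2.INTER_CUBIC)
a=crop(S,250,150,75,55,5);b=crop(S,250,215,75,55,5);c=crop(T,270,170,75,55,5);d=crop(T,190,195,75,55,5)
cv2.imwrite("pics/crops0.png",np.vstack([np.hstack([a,b]),np.hstack([c,d])]))
E
```

```text
(no output)
```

View pics/crops0.png

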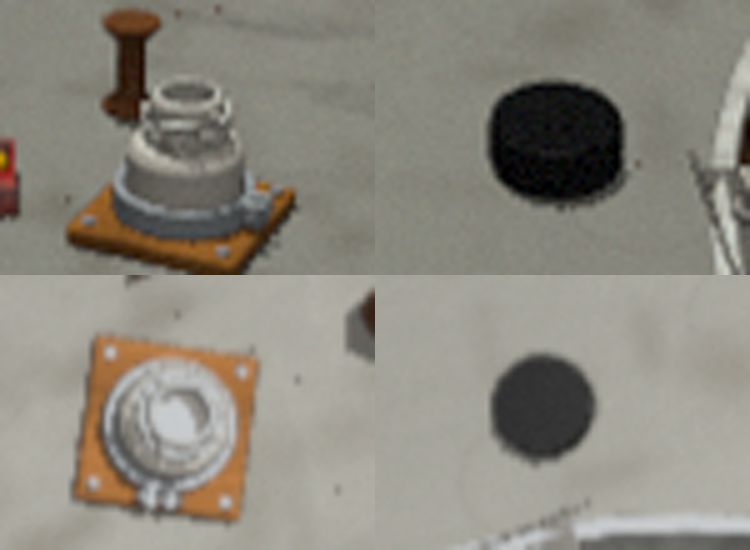

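```bash
cat > fit.py <<'E'
from h import *
from scipy.optimize import minimize
K=8
th=np.linspace(0,2*np.pi,48,endpoint=False)
def cyl(x,y,r,z0,z1): return np.array([[x+r*np.cos(t),y+r*np.sin(t),z] for z in(z0,z1) for t in th])
def box(x,y,a,s,z1):
    h=s/2;c,n=np.cos(a),np.sin(a)
    return np.array([[x+c*u-n*v,y+n*u+c*v,z] for z in(0,z1) for u in(-h,h) for v in(-h,h)])
def rend(cam,parts,win):
    x,y,w,h=win; m=np.zeros((h*K,w*K),np.uint8)
    for P in parts:
        uv=proj(cam,P); q=(uv-[x,y]+0.5)*K-0.5
        cv2.fillConvexPoly(m,cv2.convexHull(q.astype(np.float32)).round().astype(np.int32),255)
    return cv2.resize(m,(w,h),interpolation=cv2.INTER_AREA)/255.
def fit(model,obs,x0,st):
    f=lambda p:sum(np.abs(rend(c,model(p),w)-m).sum() for c,w,m in obs)
    best=None
    for k in range(3):
        s=np.vstack([x0]+[np.array(x0)+np.eye(len(x0))[i]*st[i]*(-1)**k for i in range(len(x0))])
        r=minimize(f,x0,method="Nelder-Mead",options=dict(initial_simplex=s,xatol=.02,fatol=.01)); x0=r.x
    return r.x,r.fun
E
cat > run1.py <<'E'
from fit import *
S=cv2.imread("pics/side0.png").astype(float);T=cv2.imread("pics/top0.png").astype(float)
I={"side":S,"top":T}
def alpha(cam,win,dark):
    x,y,w,h=win; g=I[cam][y:y+h,x:x+w].mean(2); bg=np.median(g); 
    return np.clip((bg-g)/(bg-dark),0,1)
wc={"side":(262,220,48,42),"top":(202,202,42,38)}
obs=[]
for c,d in (("side",20),("top",50)):
    m=alpha(c,wc[c],d); m=np.clip((m-.25)/.5,0,1); obs.append((c,wc[c],m))
g=ray("top",(222.9,221.5),25)[:2]; print("init",g,ray("side",(285.6,242.4),12)[:2])
mod=lambda p:[cyl(p[0],p[1],30,0,25)]
for o in(obs[:1],obs[1:],obs): print("cap",fit(mod,o,g,[4,4]))
# board
wb={"side":(256,160,62,52),"top":(278,178,50,46)}
ob=[]
for c in("side","top"):
    x,y,w,h=wb[c]; P=I[c][y:y+h,x:x+w]; b=P[:,:,0];r=P[:,:,2]
    if c=="top":
        m=((r-b)>45).astype(np.uint8); n,l,s,_=cv2.connectedComponentsWithStats(m); m=(l==1+s[1:,4].argmax()).astype(np.uint8)
        pts=cv2.findNonZero(m); q=np.zeros_like(m); cv2.fillConvexPoly(q,cv2.convexHull(pts),1); ob.append((c,wb[c],q.astype(float)))
g=ray("top",(302.9,201),12)[:2]
mb=lambda p:[box(p[0],p[1],p[2],100,12)]
for a in(0,-.15,.15): print("board top",fit(mb,ob,[*g,a],[4,4,.1]))
E
python3 run1.py
```

```text
init [513.66126102 152.80122767] [516.80099758 148.51338653]
cap (array([515.44003009, 151.49373196]), np.float64(27.789173060528558))
cap (array([515.65958617, 152.71020026]), np.float64(12.164988517929697))
cap (array([515.47346228, 152.35631309]), np.float64(44.27770558282067))
board top (array([ 5.76988856e+02, -8.65412738e+01, -1.55653551e-01]), np.float64(36.37647058823529))
board top (array([ 5.77195205e+02, -8.62945539e+01, -1.53100107e-01]), np.float64(36.69803921568628))
board top (array([ 5.77045879e+02, -8.65309938e+01, -1.56096742e-01]), np.float64(36.37647058823529))
```

```bash
cat > run2.py <<'E'
from fit import *
S=cv2.imread("pics/side0.png")
def crop(im,x,y,w,h,k): return cv2.resize(im[y:y+h,x:x+w],None,fx=k,fy=k,interpolation=cv2.INTER_CUBIC)
T=cv2.imread("pics/top0.png")
def circ(x,y,r,z): return np.array([[x+r*np.cos(t),y+r*np.sin(t),z] for t in th])
def show(n,X,Y,a):
    out=[]
    for c,im,(x,y,w,h) in(("side",S,(255,155,62,55)),("top",T,(275,172,62,55))):
        k=6;o=crop(im,x,y,w,h,k)
        for P,col in((circ(X,Y,20.3,82),(0,0,255)),(circ(X,Y,33,54),(0,255,0)),(circ(X,Y,40,12),(255,255,0)),(box(X,Y,a,100,12)[[4,5,7,6]],(255,0,0))):
            q=((proj(c,P)-[x,y]+.5)*k-.5).round().astype(np.int32); cv2.polylines(o,[q],True,col,1)
        out.append(o)
    cv2.imwrite(n,np.hstack(out))
show("pics/ov1.png",577,-86.4,-.155)
# side silhouette: non-bench, bottom part
x,y,w,h=win=(256,160,62,52)
P=S[y:y+h,x:x+w].astype(float); m=((P[:,:,2]-P[:,:,0])>45).astype(np.uint8)
n,l,s,_=cv2.connectedComponentsWithStats(m); print(s)
m=(l==1+s[1:,4].argmax()).astype(np.uint8)
q=np.zeros_like(m); cv2.fillConvexPoly(q,cv2.convexHull(cv2.findNonZero(m)),1)
# compare only rows below line joining left/right corners
cs=np.nonzero(q); L=(cs[1].min(),cs[0][cs[1].argmin()]);R=(cs[1].max(),cs[0][cs[1].argmax()]); print(L,R)
yy,xx=np.mgrid[:h,:w]; keep=yy>=L[1]+(xx-L[0])*(R[1]-L[1])/(R[0]-L[0])+1
def f(p): return np.abs(rend("side",[box(*p,100,12)],win)-q)[keep].sum()
x0=[577,-86.4,-.155];print(f(x0))
for k in range(3):
    r=minimize(f,x0,method="Nelder-Mead",options=dict(initial_simplex=np.vstack([x0]+[np.array(x0)+np.diag([5,5,.1])[i]*(-1)**k for i in range(3)]),xatol=.02,fatol=.01)); x0=r.x
print(r.x,r.fun)
E
python3 run2.py
```

```text
[[   0    0   62   52 2965]
 [  15   10    2    2    3]
 [  19   10    1    3    3]
 [  17   12    1    1    1]
 [  21   12    1    1    1]
 [   7   27   40   19  229]
 [  45   26    3    2    5]
 [  48   28    5    7   17]]
(np.int64(7), np.int64(35)) (np.int64(46), np.int64(37))
79.80392156862744
[ 5.78494807e+02 -9.61256250e+01 -1.78971995e-01] 12.282352941176471
```

View pics/ov1.png

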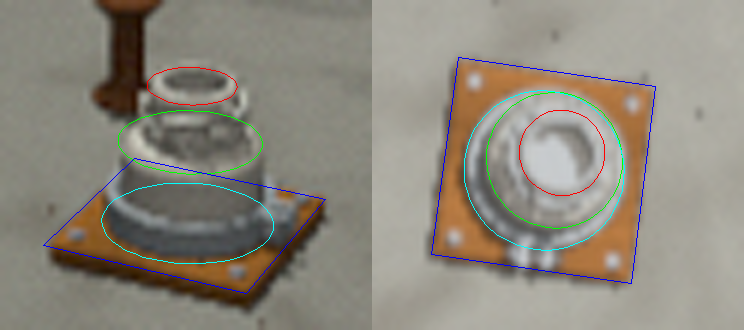

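```bash
sed -i 's/^m=(l==1+s.*$/m=np.isin(l,[5,6,7]).astype(np.uint8)/' run2.py; python3 run2.py | tail -2
python3 - <<'E'
from h import *
print(planner.ik([515.5,152.3,150],[0,np.pi,0]))
for yaw in np.arange(-180,181,30):
    from scipy.spatial.transform import Rotation as R
    for P in([515.5,152.3,20],[577,-87,90]):
        r=(R.from_euler('z',yaw,degrees=True)*R.from_euler('x',180,degrees=True)).as_rotvec()
        j=planner.ik(P,r); print(yaw,P[0],None if j is None else np.round(j,2))
E
```

```text
90.71372549019608
[ 5.79368083e+02 -9.63020168e+01 -1.67612500e-01] 14.682352941176472
[ 7.62284558e-02  6.40629197e-02  1.90458355e+00 -4.44089210e-16
  1.17294618e+00 -1.49456787e+00]
-180 515.5 [ 0.08  0.27  1.95  0.    0.92 -1.49]
-180 577 [-0.34  0.25  1.82  0.    1.07 -1.91]
-150 515.5 [ 0.08  0.27  1.95  0.    0.92 -2.02]
-150 577 [-0.34  0.25  1.82  0.    1.07 -2.44]
-120 515.5 [ 0.08  0.27  1.95 -0.    0.92 -2.54]
-120 577 None
-90 515.5 None
-90 577 None
-60 515.5 [ 0.08  0.27  1.95 -0.    0.92  2.69]
-60 577 [-0.34  0.25  1.82 -0.    1.07  2.27]
-30 515.5 [ 0.08  0.27  1.95 -0.    0.92  2.17]
-30 577 [-0.34  0.25  1.82 -0.    1.07  1.75]
0 515.5 [ 0.08  0.27  1.95 -0.    0.92  1.65]
0 577 [-0.34  0.25  1.82 -0.    1.07  1.23]
30 515.5 [ 0.08  0.27  1.95 -0.    0.92  1.12]
30 577 [-0.34  0.25  1.82 -0.    1.07  0.7 ]
60 515.5 [ 0.08  0.27  1.95 -0.    0.92  0.6 ]
60 577 [-0.34  0.25  1.82 -0.    1.07  0.18]
90 515.5 [ 0.08  0.27  1.95 -0.    0.92  0.08]
90 577 [-0.34  0.25  1.82 -0.    1.07 -0.34]
120 515.5 [ 0.08  0.27  1.95 -0.    0.92 -0.45]
120 577 [-0.34  0.25  1.82  0.    1.07 -0.87]
150 515.5 [ 0.08  0.27  1.95  0.    0.92 -0.97]
150 577 [-0.34  0.25  1.82  0.    1.07 -1.39]
180 515.5 [ 0.08  0.27  1.95  0.    0.92 -1.49]
180 577 [-0.34  0.25  1.82  0.    1.07 -1.91]
```

```bash
cat >> h.py <<'E'
from scipy.spatial.transform import Rotation as R
def rv(yaw): return (R.from_euler('z',yaw,degrees=True)*R.from_euler('x',180,degrees=True)).as_rotvec()
def st(tag=""):
    o=bot.get_obs(); print(tag,"t%.2f"%o["time_s"],"p",np.round(o["position"],2),"F",np.round(o["wrist_force"],1),"T",np.round(o["wrist_torque"],2),"gap %.2f"%o["finger_gap"],flush=True); return o
E
python3 - <<'E'
from h import *
C=[515.5,152.3]
st()
bot.move_to([*C,120],rv(90)); st("above")
bot.servo_line([*C,23],max_speed=120); st("down")
bot.clamp(5); st("clamp90")
im=eyes.capture("side"); cv2.imwrite("pics/side1.png",im[:,:,::-1])
E
```

```text
t0.70 p [248.8  600.51 224.46] F [ 0.1 -0.3  0.4] T [-0.02 -0.04  0.  ] gap 94.27
above t2.62 p [515.59 153.02 120.27] F [ 1.3 -0.1  0.8] T [-0.1   0.02 -0.  ] gap 94.05
down t3.58 p [516.25 152.41  23.78] F [-0.2 -0.4  0.9] T [-0.04  0.06 -0.04] gap 94.25
clamp90 t4.22 p [515.57 152.3   23.14] F [-0.7 -1.1  0.9] T [-0.06  0.08  0.02] gap 59.43
```

View pics/side1.png

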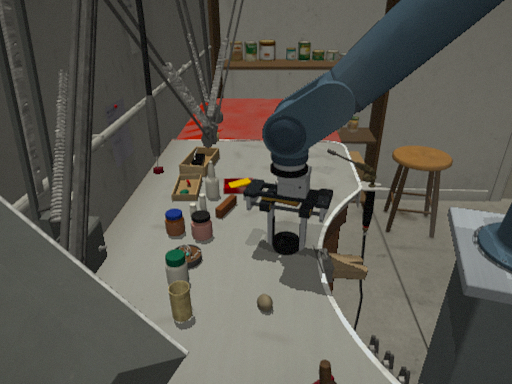

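```bash
python3 - <<'E'
from h import *
C=[515.5,152.3]
bot.release(); bot.servo_line([*C,23],rv(0),max_speed=150); bot.sleep(.2); st("rot")
im=eyes.capture("side"); cv2.imwrite("pics/side2.png",im[:,:,::-1])
bot.clamp(5); st("c5"); bot.clamp(25); bot.sleep(.2); st("c25")
im=eyes.capture("side"); cv2.imwrite("pics/side3.png",im[:,:,::-1])
A=cv2.imread("pics/side0.png")
def crop(im): return cv2.resize(im[215:265,255:315],None,fx=4,fy=4,interpolation=cv2.INTER_CUBIC)
cv2.imwrite("pics/cmp.png",np.hstack([crop(cv2.imread(f"pics/side{k}.png")) for k in (0,2,3)]))
E
```

```text
rot t6.89 p [515.46 152.32  22.99] F [-0.1 -0.3 -0.4] T [-0.06  0.15 -0.03] gap 94.03
c5 t7.58 p [515.47 152.3   22.97] F [-0.3  0.  -0.4] T [-0.06  0.19  0.02] gap 59.32
c25 t7.99 p [515.52 152.29  23.01] F [-0.1  1.2 -0.4] T [-0.03  0.16  0.02] gap 58.70
```

View pics/cmp.png

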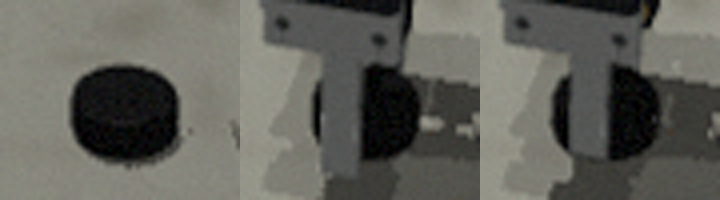

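```bash
python3 - <<'E'
from h import *
bot.servo_line([515.5,152.3,125],max_speed=200)
bot.servo_line([576.8,-86.6,125],max_speed=200); bot.servo_line([576.8,-86.6,112],max_speed=80); bot.sleep(.3)
o=st("over"); print(o["tcp_rot"],rv(0))
for c,w in(("side",(255,150,62,60)),("top",(275,170,62,60))):
    im=eyes.capture(c)[:,:,::-1]; cv2.imwrite(f"pics/{c}4.png",im)
E
python3 - <<'E'
import cv2,numpy as np
f=lambda n,x,y:cv2.resize(cv2.imread(n)[y:y+62,x:x+64],None,fx=6,fy=6,interpolation=cv2.INTER_CUBIC)
cv2.imwrite("pics/c4.png",np.hstack([f("pics/side4.png",255,145),f("pics/top4.png",272,170)]))
E
```

```text
over t10.69 p [577.   -86.65 112.27] F [-0.2 -0.2 -1. ] T [ 0.    0.14 -0.01] gap 58.31
[ 3.14142886e+00 -3.62294215e-05  7.92642954e-04] [3.14159265 0.         0.        ]
```

View pics/c4.png

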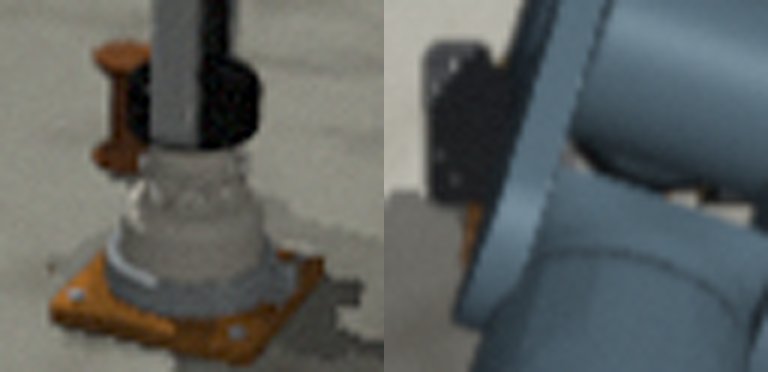

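```bash
python3 - <<'E'
from h import *
F0=bot.get_obs()["wrist_force"]; print(F0)
p=np.array([576.8,-86.6,112.]);
for k in range(40):
    p[2]-=0.7 if p[2]>100.5 else .5
    bot.servo_line(p,max_speed=25); o=bot.get_obs(); f=o["wrist_force"]-F0
    print("t%.2f"%o["time_s"],np.round(p,1),np.round(o["position"],2),"F",np.round(f,1),"T",np.round(o["wrist_torque"],2))
    if f[2]>6 or np.hypot(*f[:2])>8 or p[2]<93: break
bot.sleep(.3);st()
E
```

```text
[ 0.19615433  1.04924212 -0.17267419]
t11.04 [576.8 -86.6 111.3] [576.75 -86.59 111.26] F [ 0.5 -1.5 -0.5] T [-0.03  0.17  0.01]
t11.29 [576.8 -86.6 110.6] [576.75 -86.57 110.53] F [-0.9 -1.5 -0.8] T [-0.02  0.18 -0.02]
t11.54 [576.8 -86.6 109.9] [576.73 -86.58 109.8 ] F [-0.7 -0.8  0.2] T [-0.01  0.14  0.02]
t11.79 [576.8 -86.6 109.2] [576.77 -86.56 109.13] F [-0.4 -0.9  0.1] T [-0.03  0.14 -0.02]
t12.04 [576.8 -86.6 108.5] [576.74 -86.57 108.41] F [ 0.2 -0.2 -0.9] T [-0.04  0.17 -0.02]
t12.29 [576.8 -86.6 107.8] [576.75 -86.6  107.74] F [-1.2 -1.4 -0.8] T [0.05 0.17 0.05]
t12.54 [576.8 -86.6 107.1] [576.75 -86.6  107.04] F [ 0.1 -0.9 -1.9] T [-0.    0.14  0.01]
t12.79 [576.8 -86.6 106.4] [576.76 -86.59 106.33] F [-0.5 -2.2  0. ] T [-0.03  0.16 -0.01]
t13.04 [576.8 -86.6 105.7] [576.74 -86.58 105.61] F [ 0.5 -0.6 -0.5] T [0.03 0.17 0.  ]
t13.29 [576.8 -86.6 105. ] [576.75 -86.58 104.93] F [-0.8 -0.6 -0.7] T [ 0.02  0.2  -0.03]
t13.54 [576.8 -86.6 104.3] [576.77 -86.58 104.24] F [-0.5 -0.7 -1.3] T [0.02 0.15 0.02]
t13.79 [576.8 -86.6 103.6] [576.76 -86.58 103.52] F [ 0.  -0.8 -0.1] T
[... 1218 characters left out ...]
 95.6] [576.7  -86.63  95.58] F [-3.7 -4.1  2.5] T [-0.45  0.89 -0.11]
t17.54 [576.8 -86.6  95.1] [576.75 -86.65  95.06] F [-4.7 -2.9  2.1] T [-0.47  0.93 -0.13]
t17.79 [576.8 -86.6  94.6] [576.77 -86.63  94.55] F [-4.6 -2.8  2. ] T [-0.5   0.89 -0.16]
t18.04 [576.8 -86.6  94.1] [576.77 -86.6   94.02] F [-4.4 -3.1  2.2] T [-0.58  0.96 -0.12]
t18.29 [576.8 -86.6  93.6] [576.77 -86.62  93.55] F [-4.1 -3.9  2.8] T [-0.5   0.96 -0.17]
t18.54 [576.8 -86.6  93.1] [576.77 -86.6   93.04] F [-4.7 -3.7  2.2] T [-0.53  0.98 -0.17]
t18.79 [576.8 -86.6  92.6] [576.76 -86.61  92.55] F [-4.4 -3.7  1.9] T [-0.57  0.95 -0.13]
 t19.09 p [576.77 -86.6   92.57] F [-3.7 -2.3  1.6] T [-0.54  1.04 -0.16] gap 58.62
```

```bash
python3 - <<'E'
from h import *
im=eyes.capture("side")[:,:,::-1]; cv2.imwrite(f"pics/side5.png",im)
f=lambda n,x,y:cv2.resize(cv2.imread(n)[y:y+62,x:x+64],None,fx=6,fy=6,interpolation=cv2.INTER_CUBIC)
a=f("pics/side4.png",255,145);b=f("pics/side5.png",255,145)
th=np.linspace(0,2*np.pi,60)
def ov(o,X,Y,z):
    for zz in(z,z+25):
        q=((proj("side",np.c_[X+30*np.cos(th),Y+30*np.sin(th),0*th+zz])-[255,145]+.5)*6-.5).round().astype(int)
        cv2.polylines(o,[q.astype(np.int32)],True,(0,0,255),1)
ov(a,577,-86.6,89); ov(b,577,-86.6,69.6)
cv2.imwrite("pics/c5.png",np.hstack([a,b]))
E
```

```text
(no output)
```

View pics/c5.png

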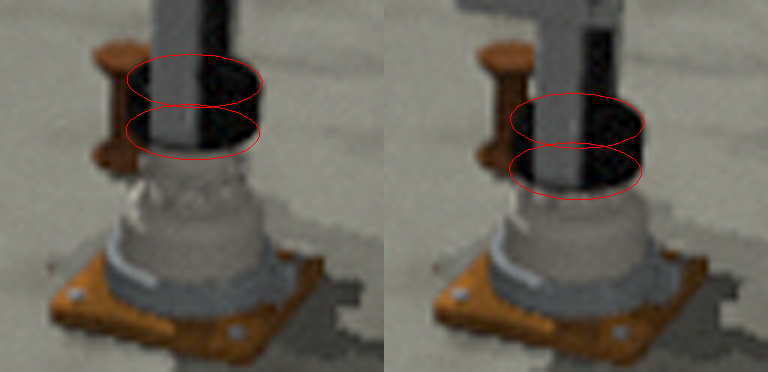

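```bash
cat >> h.py <<'E'
F0=np.array([0.0,-0.1,-0.6])
import json
def load(): return json.load(open("s.json"))
def save(p,yaw): json.dump([list(map(float,p)),float(yaw)],open("s.json","w"))
def step(p,yaw,v=25,pr=True):
    bot.servo_line(p,rv(yaw),max_speed=v); o=bot.get_obs(); f=o["wrist_force"]-F0
    a=R.from_rotvec(o["tcp_rot"]).as_matrix()
    if pr: print("t%.2f"%o["time_s"],np.round(p,2),"y%.1f"%yaw,"d",np.round(o["position"]-p,2),"ya%.1f"%np.degrees(np.arctan2(a[1,0],a[0,0])),"F",np.round(f,1),"T",np.round(o["wrist_torque"],2),flush=True)
    save(p,yaw); return f,o
E
python3 - <<'E'
from h import *
p=np.array([576.8,-86.6,92.6])
for k in range(9):
    f,o=step(p,0)
    p[:2]+=np.clip(0.08*f[:2],-.3,.3)
    if f[2]>8: break
    if k>=3: p[2]-=.5
bot.sleep(.2);st()
E
```

```text
t19.39 [576.8 -86.6  92.6] y0.0 d [-0.04  0.   -0.04] ya-0.0 F [-4.1 -2.2  2.7] T [-0.58  1.04 -0.1 ]
t19.64 [576.5  -86.78  92.6 ] y0.0 d [ 0.17  0.12 -0.01] ya-0.0 F [-2.8 -1.6  1.6] T [-0.4   0.77 -0.11]
t19.89 [576.28 -86.9   92.6 ] y0.0 d [0.25 0.16 0.03] ya0.0 F [-2.2 -0.9  1.8] T [-0.33  0.53 -0.08]
t20.14 [576.11 -86.97  92.6 ] y0.0 d [0.24 0.15 0.01] ya0.0 F [-0.6 -1.3  1.2] T [-0.08  0.37 -0.  ]
t20.39 [576.06 -87.07  92.1 ] y0.0 d [ 0.12  0.12 -0.04] ya-0.0 F [-0.5  0.3 -0.5] T [-0.01  0.18 -0.05]
t20.64 [576.02 -87.05  91.6 ] y0.0 d [ 0.06  0.07 -0.07] ya0.0 F [0.3 0.1 0.1] T [-0.01  0.19  0.02]
t20.89 [576.04 -87.04  91.1 ] y0.0 d [-0.02  0.03 -0.09] ya-0.0 F [-0.   1.4  0.4] T [ 0.04  0.15 -0.03]
t21.14 [576.04 -86.93  90.6 ] y0.0 d [-0.   -0.02 -0.03] ya-0.0 F [ 0.3 -0.   0.8] T [-0.    0.19 -0.  ]
t21.39 [576.06 -86.93  90.1 ] y0.0 d [-0.02 -0.01 -0.04] ya-0.0 F [-1.  -0.6 -0.4] T [-0.02  0.2  -0.04]
 t21.59 p [576.03 -86.94  90.07] F [ 0.   0.  -0.7] T [-0.02  0.19 -0.08] gap 58.83
```

```bash
python3 - <<'E'
from h import *
p,y=load(); p=np.array(p)
for k in range(10):
    p[2]-=.4
    f,o=step(p,y); p[:2]+=np.clip(0.05*f[:2],-.2,.2)*(np.hypot(*f[:2])>1.5)
    if f[2]>5: break
bot.sleep(.3);st()
E
```

```text
t21.84 [576.06 -86.93  89.7 ] y0.0 d [ 0.06 -0.04  0.27] ya-0.0 F [-2.3  0.6  2.3] T [ 0.08  0.4  -0.06]
t22.09 [575.95 -86.9   89.3 ] y0.0 d [ 0.21 -0.07  0.61] ya0.0 F [-2.5  0.6  5.8] T [0.11 0.68 0.02]
 t22.39 p [576.15 -86.93  89.92] F [-1.9  0.6  6. ] T [ 0.12  0.62 -0.05] gap 58.66
```

```bash
cat >> h.py <<'E'
def turn(dy,n,Tmax,Fz=5,xy=0.04,v=40):
    p,y=load(); p=np.array(p)
    for k in range(n):
        y+=dy; f,o=step(p,y,v)
        p[2]=np.clip(p[2]-np.clip(.06*(Fz-f[2]),-.4,.4), o["position"][2]-1.2,p[2]+1)
        p[:2]+=np.clip(xy*f[:2],-.2,.2)*(np.hypot(*f[:2])>1.5)
        if abs(o["wrist_torque"][2])>Tmax or np.abs(f).max()>20: print("stop"); break
    save(p,y)
E
python3 - <<'E'
from h import *
turn(2,6,.35); st()
E
```

```text
t22.64 [575.95 -86.9   89.3 ] y2.0 d [ 0.15 -0.08  0.61] ya1.9 F [-2.4  0.8  7.2] T [ 0.07  0.71 -0.41]
stop
 t22.64 p [576.09 -86.98  89.91] F [-2.4  0.7  6.6] T [ 0.07  0.71 -0.41] gap 58.58
```

```bash
python3 - <<'E'
from h import *
turn(-2,1,.6); turn(-3,8,.35); st()
E
```

```text
t22.89 [575.85 -86.86  89.43] y0.0 d [ 0.41 -0.15  0.49] ya0.0 F [-1.6  0.4  5.7] T [-0.    0.34 -0.1 ]
t23.14 [575.79 -86.85  89.47] y-3.0 d [ 0.56 -0.18  0.44] ya-2.9 F [-0.9  0.5  5.2] T [-0.01  0.12 -0.04]
t23.39 [575.79 -86.85  89.48] y-6.0 d [ 0.53 -0.2   0.42] ya-5.9 F [0.  0.6 5.8] T [-0.02  0.09 -0.08]
t23.64 [575.79 -86.85  89.53] y-9.0 d [ 0.41 -0.17  0.34] ya-8.9 F [0.  0.1 5.7] T [-0.07  0.11 -0.06]
t23.89 [575.79 -86.85  89.57] y-12.0 d [ 0.37 -0.14  0.31] ya-11.8 F [0.2 0.1 5.7] T [-0.03  0.11 -0.08]
t24.14 [575.79 -86.85  89.62] y-15.0 d [ 0.27 -0.1   0.22] ya-14.8 F [0.5 0.6 4.7] T [-0.03  0.15 -0.07]
t24.39 [575.79 -86.85  89.6 ] y-18.0 d [ 0.25 -0.11  0.21] ya-17.8 F [ 0.8 -1.1  5.5] T [-0.01  0.16 -0.04]
t24.64 [575.79 -86.85  89.63] y-21.0 d [ 0.14 -0.05  0.05] ya-20.8 F [ 0.8 -0.6  5.5] T [-0.02  0.1  -0.03]
t24.89 [575.79 -86.85  89.66] y-24.0 d [-0.1   0.06 -0.16] ya-23.9 F [ 0.5 -1.   2.7] T [-0.02  0.08 -0.07]
 t24.89 p [575.69 -86.79  89.5 ] F [ 0.5 -1.1  2.1] T [-0.02  0.08 -0.07] gap 58.75
```

```bash
python3 - <<'E'
from h import *
turn(-3,20,.4,v=40); st()
E
```

```text
t25.14 [575.79 -86.85  89.52] y-27.0 d [-0.18  0.08 -0.19] ya-26.9 F [0.7 1.1 3.8] T [0.01 0.12 0.  ]
t25.39 [575.79 -86.85  89.45] y-30.0 d [-0.26  0.11 -0.28] ya-29.9 F [-0.8  0.2  2.4] T [ 0.03  0.1  -0.05]
t25.64 [575.79 -86.85  89.29] y-33.0 d [-0.24  0.05 -0.27] ya-32.9 F [-0.4  0.3  1.7] T [ 0.06  0.14 -0.11]
t25.89 [575.79 -86.85  89.09] y-36.0 d [-0.22  0.06 -0.26] ya-35.9 F [0.  0.8 1.8] T [ 0.06  0.17 -0.01]
t26.14 [575.79 -86.85  88.9 ] y-39.0 d [-0.17  0.05 -0.22] ya-38.9 F [ 0.1 -0.2  0.5] T [ 0.01  0.13 -0.02]
t26.39 [575.79 -86.85  88.63] y-42.0 d [-0.12  0.02 -0.15] ya-41.9 F [-0.3 -0.2  1. ] T [ 0.05  0.16 -0.03]
t26.64 [575.79 -86.85  88.39] y-45.0 d [-0.04 -0.01 -0.07] ya-44.9 F [-1.1  0.2  1.7] T [ 0.08  0.12 -0.01]
t26.89 [575.79 -86.85  88.19] y-48.0 d [-0.04  0.   -0.05] ya-47.9 F [0.1 0.1 0.4] T [ 0.07  0.1  -0.03]
t27.14 [575.79 -86.85  87.92] y-51.0 d [ 0. -0.  0.] ya-50.9 F [-0.2  0.6  1.3] T [ 0.05  0.13 -0.05]
t27.39 [575.79 -86.85  87.7 ] y-54.0 d [-0.01 -0.03 -0.  ] ya-53.9 F [-0.3 -0.2  0.5] T [0.09 0.11 0.02]
t27.64 [575.79 -86.85  87.43] y-57.0 d [0.05 0.01 0.05] ya-56.9 F [-1.1  0.9  1.5] T [ 0.06  0.1  -0.1 ]
t27.89 [575.79 -86.85  87.22] y-60.0 d [ 0.05 -0.02  0.07] ya-59.9 F [0.1 0.8 1. ] T [0.11 0.06 0.02]
t28.14 [575.79 -86.85  86.98] y-63.0 d [ 0.07 -0.02  0.08] ya-62.9 F [ 0.8 -0.   0.6] T [ 0.08  0.1  -0.07]
t28.39 [575.79 -86.85  86.71] y-66.0 d [ 0.1  -0.05  0.13] ya-65.9 F [ 0.  -0.2  1.9] T [ 0.06  0.14 -0.07]
t28.64 [575.79 -86.85  86.53] y-69.0 d [ 0.18 -0.07  0.29] ya-68.8 F [-0.9 -0.1  2.9] T [0.02 0.15 0.59]
stop
 t28.64 p [575.97 -86.92  86.82] F [-0.9 -0.2  2.3] T [0.02 0.15 0.59] gap 58.29
```

```bash
python3 - <<'E'
from h import *
p,y=load(); p=np.array(p); p[2]=86.3; f,o=step(p,y)
y+=.7; p=o["position"].copy(); step(p,y)
bot.release(); st("rel")
bot.servo_line([p[0],p[1],150],max_speed=80); 
bot.move_to([400,250,260],rv(0)); bot.sleep(.2); st("away")
for c in("side","top"): cv2.imwrite(f"pics/{c}6.png",eyes.capture(c)[:,:,::-1])
f=lambda n,x,y:cv2.resize(cv2.imread(n)[y:y+62,x:x+64],None,fx=6,fy=6,interpolation=cv2.INTER_CUBIC)
b=f("pics/side6.png",255,145)
th=np.linspace(0,2*np.pi,60)
for zz in(64,89):
    q=((proj("side",np.c_[576.1+30*np.cos(th),-86.9+30*np.sin(th),0*th+zz])-[255,145]+.5)*6-.5).round().astype(np.int32); cv2.polylines(b,[q],True,(0,0,255),1)
cv2.imwrite("pics/c6.png",np.hstack([b,f("pics/top6.png",272,170)]))
E
```

```text
t28.89 [575.79 -86.85  86.3 ] y-69.0 d [ 0.14 -0.06  0.4 ] ya-68.9 F [-0.8  1.1  5.8] T [0.08 0.32 0.58]
t29.14 [575.93 -86.91  86.7 ] y-68.3 d [ 0.02 -0.01  0.09] ya-68.3 F [-0.6  0.7  4.4] T [0.19 0.25 0.36]
rel t29.87 p [575.93 -86.88  86.69] F [ 0.2  0.1 -0.5] T [ 0.09  0.14 -0.01] gap 93.83
away t32.48 p [400.41 249.42 259.62] F [-0.2  0.2 -0.3] T [ 0.01  0.16 -0.03] gap 94.31
```

View pics/c6.png

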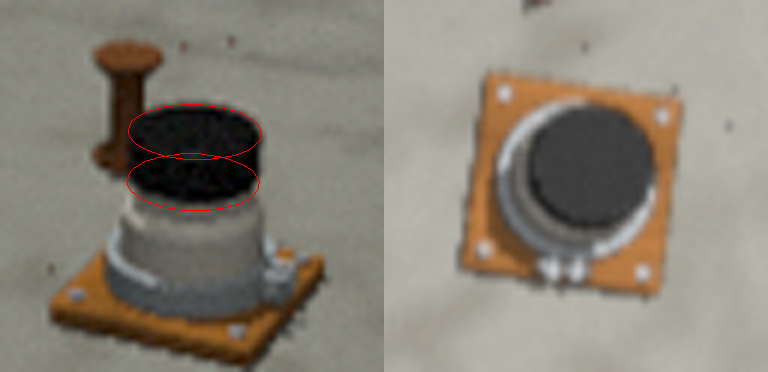

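View pics/side6.png

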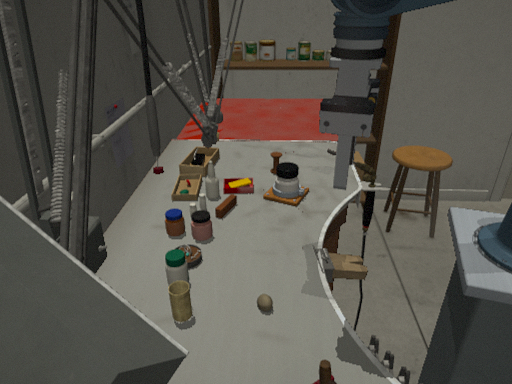

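```bash
python3 -c "
from h import *
st(); bot.sign_off()"
```

```text
t32.58 p [400.29 249.61 259.76] F [1.1 0.1 0.1] T [ 0.07  0.21 -0.02] gap 94.12
the job is handed in; nothing more can be done
```

The cap is on the jar and, by all my checks except one image mismatch noted below, screwed fully home. I handed the job in at 32.6 s; sign-off gives no verdict.

- **Placing:** I centred the cap on the bench with two squeezes, carried it over and lowered it by force. It touched lightly at about 76 mm, near stop height, then went down. After I moved about 0.8 mm sideways to ease the side load, it rested at about 67 mm, the drop depth. It therefore dropped in during the lowering, not during a backward turn.
- **Backward check:** A 2° backward turn was blocked at 0.41 N m, as the stops should do once it has dropped in.
- **Screwing home:** It turned 68–69° forward at about 0.1 N m or less until a hard stop of 0.59 N m, slightly above the 0.5 N m you called ample. The wrist force stayed below about 8 N at every reading. The underside then stood at about 63.8 mm, calculated from the tool height.
- **Last look:** The fingers were open and the arm clear. The side picture shows the cap level and the bystanders apparently where they were, judged by eye and not measured. The cap's top edge matches the model of the home position, but its lower edge sits about a pixel (2–3 mm) high. The same offset was there when the cap was held free above the jar, so I took it as a rendering or calibration effect.
- **Disagreement:** Fitting the holder's board in the side camera put it about 10 mm away from the top-camera fit. I rejected the side fit because its mask was poor, and the force-found axis (about 576, -87) agreed with the top camera to about 1 mm.

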